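# Strip a fan-cooled drive into its service nests

## Task

The screws of this little fan-cooled drive are already out: take it apart piece by piece from the top down (round grille, then fan, then heat sink, then circuit board), laying each part right way up in the nest made for its outline, sitting flat on the pad between the guides, before you take the next. The bare mounting plate stays where it is, and the tin cup of small parts must be left standing where it is.

Things in the scene. Friction and masses are not known exactly. Their poses are not given: they have to be found in the camera images.
- grille: white round air-intake grille with holes in its domed top, topmost in the stack; 42 mm diameter, 20 mm tall: a 4 mm spigot (32 mm diameter, loose in the fan's bore) below a 16 mm body whose straight side, to grip, lies 4 to 16 mm above the origin. Origin: middle of the spigot's underside, z up. 25 g.
- fan: black square fan, second from the top, 50 x 50 x 20 mm, with a 40 mm bore, grey hub and blades. It only rests on the heat sink's fins, between two taller outer fins (2.5 mm play) that reach 4 mm up its y sides; its x sides are clear. Origin: middle of its underside, x and y square to its sides. 60 g.
- heatsink: bare aluminium heat sink under the fan, 80 (x) x 60 (y) mm: lips 0 to 5 mm above the origin, base 5 to 10, fins along x to 30, outer fins (flat outer faces at y = +-30, to grip) to 34. The lips (x = +-31.5, 40 mm long) hang over the ends of the board's power module, 1.5 mm play: lift straight up. Origin: middle of the lips' underside. 220 g.
- board: dark blue circuit board under the heat sink, 116 (x) x 64 (y) x 3 mm. On top: black module 56 x 40 (to z 20), capacitors at +x (to z 23), grey terminal strips on the middle 44 mm of both long sides, outer faces y = +-32, to z 15: grip there, fingertips to 8 mm below the board. Holes sit over pins, 1.5 mm play: lift straight up. Origin: middle of underside. 120 g.
- chassis: grey mounting plate under the stack, 150 (x) x 84 (y) x 4 mm, its x ends bent up to 26 mm; stand-offs 18 mm high with pins to 24 mm hold the board. At the start board, heat sink, fan and grille stand centred on and square with it, origins 18, 33, 63, 79 mm above its own. Origin: middle of underside, on the bench. Fixed.
- nest_grille: grille's nest: round aluminium plate, 82 mm diameter, with a round black pad (36 mm, top at z 12 mm) that carries it and four white pins (6 mm, to z 22) on a 60 mm circle at 45 degrees to its x and y, 6 mm clear of the grille; fingers pass between the pins along x or y. Origin: middle of underside, on the bench. Fixed.
- nest_fan: fan's nest: square aluminium plate 76 x 76 x 4 mm, pad 34 x 34 mm. Four white L corner guides (to z 22) stand 6 mm clear of the part, legs 9 mm; middles of the sides open for fingers. Black pad, top at z 12, carries the part. Origin: middle of underside, on the bench. Fixed.
- nest_heatsink: heat sink's nest: aluminium plate 106 (x) x 86 (y) x 4 mm, pad 84 x 36 mm; long side of the part along x, either way round. Four white L corner guides (to z 22) stand 6 mm clear of the part, legs 9 mm; middles of the sides open for fingers. Black pad, top at z 12, carries the part. Origin: middle of underside, on the bench. Fixed.
- nest_board: board's nest: the largest aluminium plate, 142 (x) x 90 (y) x 4 mm, pad 92 x 40 mm; long side of the part along x, either way round. Four white L corner guides (to z 22) stand 6 mm clear of the part, legs 9 mm; middles of the sides open for fingers. Black pad, top at z 12, carries the part. Origin: middle of underside, on the bench. Fixed.
- cup: small round tin cup with loose small parts in it, 64 mm wide, 37 mm tall, standing among the nests; to be left standing. Origin: middle of its underside.
There are look-alikes about, which are no part of the job. Leave any green or purple look-alike of the nest_fan alone.

How it is judged (in metres and radians):
On the way, in this order (a step that is already met when the one before it is completed fails the run):
1. the grille lies on the pad of its nest (horizontal distance between grille and nest_grille below 0.012 m and z of grille in the frame of nest_grille below 0.016 m and angle between grille's own z axis and vertical below 0.12 rad and contact force between grille and the fingers below 0.1 N), for 0.2 s.
2. the fan lies on the pad of its nest (horizontal distance between fan and nest_fan below 0.012 m and z of fan in the frame of nest_fan below 0.016 m and angle between fan's own z axis and vertical below 0.12 rad and contact force between fan and the fingers below 0.1 N), for 0.2 s.
3. the heat sink lies on the pad of its nest (horizontal distance between heatsink and nest_heatsink below 0.012 m and z of heatsink in the frame of nest_heatsink below 0.016 m and angle between heatsink's own z axis and vertical below 0.12 rad and contact force between heatsink and the fingers below 0.1 N), for 0.2 s.
4. the circuit board lies on the pad of its nest (horizontal distance between board and nest_board below 0.012 m and z of board in the frame of nest_board below 0.016 m and angle between board's own z axis and vertical below 0.12 rad and contact force between board and the fingers below 0.1 N), for 0.2 s.
At the end, for the whole second after the job is handed in: Grille, fan, heat sink and board each lie in their own nest: centre within 12 mm of the nest's centre, underside 8 to 16 mm above the nest's underside (on the pad, not on a guide), upright within 0.12 rad, heat sink and board with their long side along the nest's within 0.25 rad; all at rest (horizontal distance between board and nest_board below 0.012 m and z of board in the frame of nest_board between 0.008 and 0.016 m and angle between each of board, heatsink, fan, grille's own z axis and vertical below 0.12 rad and linear speed of each of board, heatsink, fan, grille below 0.02 m/s and angle between the x axis of board and the x axis of nest_board, either way round below 0.25 rad and horizontal distance between heatsink and nest_heatsink below 0.012 m and z of heatsink in the frame of nest_heatsink between 0.008 and 0.016 m and angle between the x axis of heatsink and the x axis of nest_heatsink, either way round below 0.25 rad and horizontal distance between fan and nest_fan below 0.012 m and z of fan in the frame of nest_fan between 0.008 and 0.016 m and horizontal distance between grille and nest_grille below 0.012 m and z of grille in the frame of nest_grille between 0.008 and 0.016 m); the robot touches nothing.
It fails at once if the tin cup is shifted by more than 25 mm or tipped (distance of cup from where it was at the start of the episode above 0.025 m or angle between cup's own z axis and vertical above 0.5 rad).
It also fails if it takes over 106 s, if anything falls off the work surface, if the arm or the gripper's body presses on something with over 40 N, if the wrist force passes 120 N, or if a joint passes its speed limit or range.

## Robot

A 6-joint arm with a two-finger parallel gripper is mounted at the origin on a cart in front of the work surface, level with it; the furniture and walls round the work are solid. World frame = base frame: x ahead of the robot, y to its left, z up, the work surface at z = 0. Lengths are in mm, angles in rad, forces in N, time in s.
With the tool pointing down it reaches from about 350 to 775 mm from the base axis. Payload 7.3 kg.
Tool frame: the origin (TCP) lies midway between the tips of the shut fingers; the grasp point (between the pads) lies 19 mm behind it; z points along the fingers, y is the line along which they close (so a half turn about z gives the same grasp; the last joint's range is limited). The gripper opens to 92 mm and grips with 3 to 60 N. Pads are 19 mm wide; open, the fingers measure 130 mm over their backs; the gripper's body (75 mm by 190 mm) begins 47 mm behind the grasp point.
Start: joints at [1.189, 0.342, 1.524, -0, 1.275, -0.146], TCP at [122.635, 510.495, 226.741] pointing down, gripper open.
Joint ranges: [-2.53, 2.53], [-0.77, 2.02], [0.04, 2.7], [-1, 4.14], [0.28, 2.66], [-3.11, 3.11]. Speed limits (rad/s): [2.57, 2.57, 3.14, 3.14, 3.14, 3.14].

## Interface

Orientations are given as [roll, pitch, yaw] about the fixed x, y, z axes, in that order (R = Rz(yaw) Ry(pitch) Rx(roll)).
In Python, from plant import bot gives the robot as it stands.
- The arm moves only by the tool jog_arm, never from a script. Its arguments are lists of equal length, an entry for each row: "dp": the shift along the tool's x, y, z in m, a list of three; "twist": the turn about the tool's z in degrees. A call has 1 to 10 rows; each row shifts and turns the commanded pose from where the row before left it, along the tool's axes as they then stand; what a row does not reach is not made up. A row lasts 1/8 s, in which the tool goes at most 62.5 mm and 10.7 degrees, less where a joint would pass 70% of its speed; a pose out of reach is approached as far as the arm can. A call is refused whole if a number of a shift passes 0.0625 or a number of a turn 10.7, either way. A call with a gripper value outside its range is refused whole. "jaw" is the finger opening in m, from 0 to 0.0918, set as the call begins (left out, the last holds). The fingers move at their own pace and stop on an object; the grip force is fixed at half the most. Time passes only in rows, so rows that do not move let the fingers close. It gives the time, the measured TCP pose, the force, the opening and the grip force at its end, in the units of the state.
- bot.get_obs(): the state, without advancing time (a new reading comes with each control period).
- bot.capture(name): name is "scene" or "top" or "wrist"; returns the picture (420x560x3 uint8, blue, green, red); there is no depth.
- bot.camera_params(name): a dict with "fx", "fy", "cx", "cy" (pixels), "R" (3x3) and "t" (3): a world point X has camera coordinates R X + t. Camera axes: x right, y down, z forward; pixel columns grow to the right and rows downward; lengths in mm; the calibration is good to about 2 mm. A picture is of the moment at which its call begins: read the wrist's pose just before it. camera_params takes no time and is no camera call; for the wrist camera it gives the pose at the moment of the call.
- bot.close_job(): hands the job in; it is judged then, once.
Trained networks look in the newest picture that a camera, given by its name, has taken for a name from the list of things; names that differ only in an ending like _2 or _b are one class to them, and where a whole thing is asked for, a point or a joint stands for the part that bears it (a point fixed in the world has none). Each returns a list of dicts, best first, with "confidence" (0 to 1); they miss things now and then, are a little off and sometimes report something else, mostly with a low value. They report only what shows in the picture. A call takes as long as a camera call. They do not tell look-alikes from the thing itself.
- bot.find_in(camera, label): "bbox" ([centre column, centre row, width, height] in pixels, round what is visible of it).
- bot.masks_of(camera, label): "pixels" (420x560 bool, what is visible of it) and "bbox" ([centre column, centre row, width, height] in pixels, round what is visible of it).
The state is a dict: "time": time; "joint_positions": joint angles; "dq": joint speeds; "tau": joint torques, N m; "tool_pos": TCP position; "tcp_rot": TCP orientation; "contact_force": force on the tool from outside, world axes, zero at the start; "moment": the same for the moment, N m; "grip_width": finger opening in mm; "finger_force": force on a finger pad.
Only numpy, scipy, OpenCV 4.12 (cv2) and the standard library are available. Lean on these libraries where they do the work, as an engineer would, in place of code of your own. Each camera call takes 0.05 s, during which the arm holds its last target. There are 200 camera calls.

## Working session

There is one attempt and no reset: what is moved stays moved. The work goes in short steps, Python scripts to look and compute and a tool call to move; the robot and the scene stay as the last step left them, time stands still between calls to the robot, and variables do not carry over. Pictures are saved under pics/ and viewed, at most 15 in all, crops included, and the job is handed in when it is done.

Besides the shell and the picture viewer there is one more tool, called after "Emit:" as name(argument=value, ...) on one line, values as JSON. jog_arm: Moves the arm, as the interface text tells. Its arguments: {"type":"object","properties":{"dp":{"type":"array"},"twist":{"type":"array"},"jaw":{"type":"number"}},"required":["dp","twist"]}

```bash
mkdir -p pics; ls; python3 - <<'E'
from plant import bot
import cv2
o=bot.get_obs(); print(o['time'],o['tool_pos'],o['tcp_rot'])
for c in ("top","scene"):
    cv2.imwrite(f"pics/{c}0.png",bot.capture(c))
    p=bot.camera_params(c); print(c,{k:(v if not hasattr(v,'tolist') else v.tolist()) for k,v in p.items()})
    for n in ["grille","fan","heatsink","board","chassis","nest_grille","nest_fan","nest_heatsink","nest_board","cup"]:
        r=bot.find_in(c,n)
        print(n,[(round(d['confidence'],2),[round(x) for x in d['bbox']]) for d in r[:4]])
E
```

```text
pics
0.0 [122.47427786 510.10382969 226.0651558 ] [-3.14012257e+00 -2.07323998e-04  2.90583553e+00]
top {'fx': 389.50343136353075, 'fy': 389.50343136353075, 'cx': 276.6542976383319, 'cy': 210.2283594321541, 'R': [[-0.025897984379947312, -0.9995952340014074, -0.011775507068809393], [-0.998269655429026, 0.026482121086373427, -0.05250135533850879], [0.052791944979037386, 0.010395452103599644, -0.9985514233733243]], 't': [151.5352547752677, 531.551871032299, 1080.8214825803293]}
grille [(0.79, [203, 258, 13, 16])]
fan [(0.75, [205, 259, 23, 26])]
heatsink [(0.72, [204, 258, 24, 34])]
board [(0.64, [208, 257, 29, 44])]
chassis [(0.87, [206, 256, 31, 54]), (0.27, [202, 258, 19, 18])]
nest_grille [(0.55, [210, 192, 30, 26])]
nest_fan [(0.83, [384, 172, 30, 29]), (0.62, [356, 225, 27, 26]), (0.59, [340, 179, 25, 27]), (0.43, [206, 257, 26, 30])]
nest_heatsink [(0.65, [201, 259, 15, 16]), (0.63, [279, 166, 27, 34])]
nest_board [(0.97, [300, 236, 38, 55])]
cup [(0.9, [171, 215, 25, 25])]
scene {'fx': 458.71204146393256, 'fy': 458.71204146393256, 'cx': 277.64612804723953, 'cy': 208.32872732243362, 'R': [[0.6744173546555458, -0.7383059395029132, -0.008097619041224075], [-0.5491579635433002, -0.49424584556425555, -0.6739039807119779], [0.4935450970442227, 0.45893941194584204, -0.738774561924281]], 't': [-242.6083253584925, 419.9558939893285, 708.6977527413142]}
grille []
fan [(0.85, [185, 202, 32, 20]), (0.31, [323, 201, 53, 42])]
heatsink [(0.63, [184, 207, 49, 41])]
board [(0.91, [186, 219, 55, 32])]
chassis [(0.64, [186, 219, 76, 52])]
nest_grille [(0.58, [244, 179, 31, 26]), (0.39, [285, 268, 74, 63])]
nest_fan [(0.67, [431, 281, 46, 48]), (0.65, [376, 249, 49, 45]), (0.62, [355, 303, 50, 52])]
nest_heatsink [(0.95, [323, 202, 55, 45])]
nest_board [(0.79, [285, 269, 79, 63])]
cup [(0.65, [199, 168, 24, 28]), (0.34, [187, 212, 54, 37])]
```

```bash
python3 - <<'E'
import cv2
a=cv2.imread("pics/top0.png")[120:300,140:430]
cv2.imwrite("pics/top0c.png",cv2.resize(a,None,fx=2.75,fy=2.75,interpolation=cv2.INTER_CUBIC))
a=cv2.imread("pics/scene0.png")[130:350,130:480]
cv2.imwrite("pics/scene0c.png",cv2.resize(a,None,fx=2.25,fy=2.25,interpolation=cv2.INTER_CUBIC))
E
```

```text
(no output)
```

View pics/top0c.png

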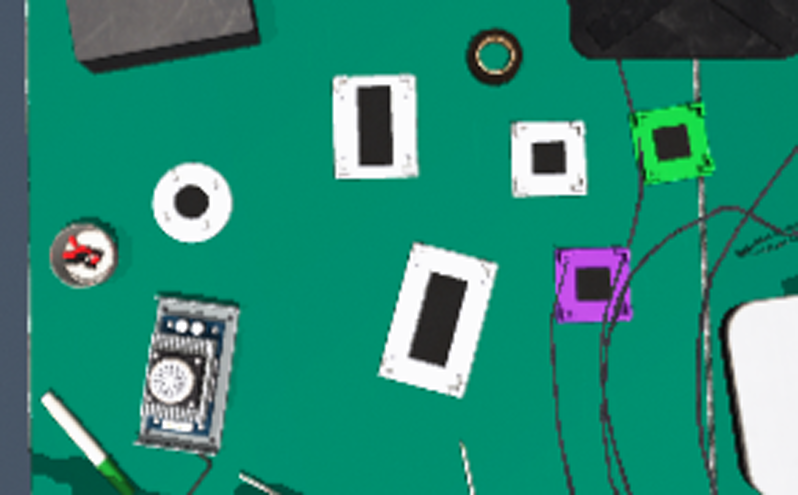

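View pics/scene0c.png

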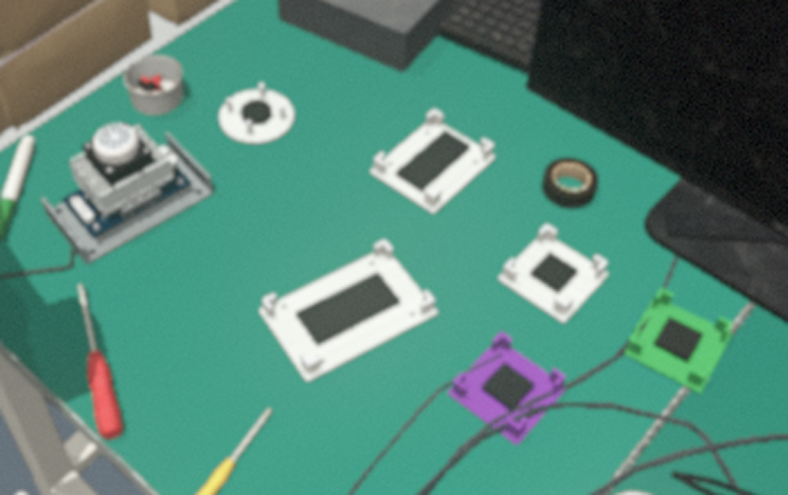

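The top view shows the stack at about (208,256) px with capacitors towards image-up. The nests are grille (210,193), heat sink (276,166), fan in white (340,178) and board (299,236). Purple (356,223) and green (384,172) are decoys, and the cup is at (171,213).

```bash
cat > h.py <<'E'
import numpy as np, cv2
from plant import bot
def back(p,uv,z):
    "world points at height z (mm) for pixels uv"
    uv=np.atleast_2d(np.asarray(uv,float))
    d=np.c_[(uv[:,0]-p['cx'])/p['fx'],(uv[:,1]-p['cy'])/p['fy'],np.ones(len(uv))]
    R=np.array(p['R']);t=np.array(p['t']).ravel()
    c=-R.T@t; w=d@R
    return c+w*((z-c[2])/w[:,2])[:,None]
def proj(p,X):
    X=np.atleast_2d(np.asarray(X,float)); c=X@np.array(p['R']).T+np.array(p['t']).ravel()
    return np.c_[c[:,0]/c[:,2]*p['fx']+p['cx'],c[:,1]/c[:,2]*p['fy']+p['cy']]
def rect(p,mask,z):
    "min-area rectangle in world of a mask's biggest blob, back-projected to z"
    cs,_=cv2.findContours(mask.astype(np.uint8),cv2.RETR_EXTERNAL,cv2.CHAIN_APPROX_NONE)
    c=max(cs,key=cv2.contourArea)[:,0,:]
    w=back(p,c,z)[:,:2]
    (x,y),(a,b),th=cv2.minAreaRect(w.astype(np.float32))
    if a<b:a,b,th=b,a,th+90
    th=(th+90)%180-90
    return np.round([x,y,a,b,th],1)
E
python3 - <<'E'
from h import *
for c in ("top","scene"):
    im=bot.capture(c);p=bot.camera_params(c)
    for n,z in [("nest_grille",4),("nest_fan",4),("nest_heatsink",4),("nest_board",4),("chassis",2),("fan",83),("grille",95),("cup",20)]:
        for d in bot.masks_of(c,n)[:3]:
            m=d['pixels']
            if m.sum()>20: print(c,n,round(d['confidence'],2),[round(x) for x in d['bbox']],rect(p,m,z), im[m].mean(0).round())
o=bot.get_obs();p=bot.camera_params("wrist");R=np.array(p['R']);t=np.array(p['t'])
print(o['time'],p['fx'],-R.T@t,R.tolist(),o['tool_pos'],o['joint_positions'])
cv2.imwrite("pics/w0.png",bot.capture("wrist"))
E
```

```text
top nest_grille 0.7 [209, 193, 30, 26] [588.9 329.4  85.8  77.3  88.5] [203. 204. 197.]
top nest_grille 0.7 [209, 257, 34, 54] [409.8 336.  153.5  85.6  -9.4] [147. 146. 137.]
top nest_fan 0.87 [358, 223, 29, 24] [492.5 -81.6  76.9  76.3  -2. ] [165.  65. 137.]
top nest_fan 0.86 [384, 173, 33, 27] [ 636.4 -169.2   79.1   75.2  -81.5] [ 63. 164.  28.]
top nest_fan 0.59 [340, 178, 25, 22] [623.1 -42.2  74.5  74.2  -1.6] [200. 200. 199.]
top nest_heatsink 0.81 [278, 164, 29, 33] [665.6 139.1 103.7  85.8  -1.6] [175. 174. 174.]
top nest_heatsink 0.7 [339, 179, 24, 26] [624.6 -42.3  77.7  74.   -1.9] [200. 200. 198.]
top nest_board 0.67 [298, 236, 39, 56] [461.6  77.8 140.6  90.6 -15.8] [186. 186. 186.]
top chassis 0.85 [208, 258, 35, 56] [409.9 334.8 152.9  82.5 -10. ] [145. 143. 136.]
top fan 0.72 [202, 257, 22, 22] [428.4 312.8  18.6   9.2  44. ] [91. 90. 94.]
top grille 0.55 [202, 259, 15, 18] [410.9 335.   39.   38.8  89. ] [220. 219. 221.]
top cup 0.55 [170, 214, 22, 25] [535.3 438.5  70.5  67.6  89.2] [134. 142. 146.]
scene nest_grille 0.74 [243, 181, 29, 23] [588.7 324.4  82.3  81
[... 448 characters left out ...]
 [419.  337.8 162.1  96.6  -9.4] [142. 146. 135.]
scene fan 0.63 [185, 203, 32, 20] [408.2 326.2  67.2  56.6  81. ] [87. 91. 86.]
scene grille 0.63 [183, 195, 20, 17] [409.9 327.7  49.6  38.7  49.8] [200. 204. 203.]
scene cup 0.72 [199, 170, 26, 24] [537.2 435.9  93.9  66.5  43.7] [134. 142. 145.]
2.0 294.48928188284725 [ 54.52161088 527.22403484 384.3143212 ] [[0.23329214466623757, 0.9724066834239901, 0.0001314130282251628], [0.9370222431337762, -0.22483910901975693, 0.26727643167280707], [0.25993093526853256, -0.06223035503320372, -0.9636198896882882]] [122.63652621 510.4861745  226.72740929] [ 1.18898056e+00  3.42015142e-01  1.52411497e+00  1.59087374e-05
  1.27540752e+00 -1.45986207e-01]
```

View pics/w0.png

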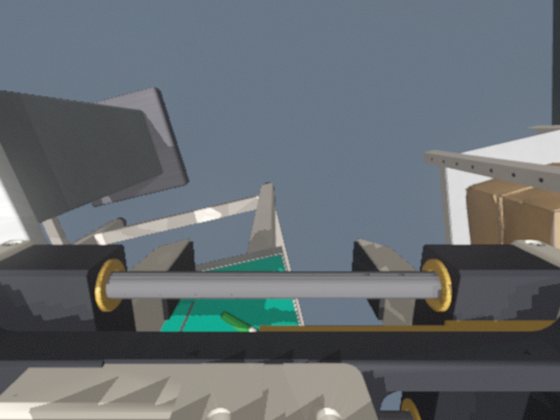

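The wrist camera looks along tool +x past the fingers. In this picture only the bench corner shows at about (235,290), so I need to place the TCP about 80 mm beyond a target to see it.

Emit:
jog_arm(dp=[[-0.05,-0.0122,0],[-0.05,-0.0122,0],[-0.05,-0.0122,0],[-0.05,-0.0122,0],[-0.05,-0.0122,0],[-0.05,-0.0122,0],[-0.05,-0.0122,0],[-0.05,-0.0122,0],[0,0,0]], twist=[0,0,0,0,0,0,0,-3.8,0])

```text
time: 3.18
tool_pos: [491.5, 320.0, 226.1]
tcp_rot: [-3.141, 0.0, 2.968]
contact_force: [0.4, 0.2, 0.8]
grip_width: 91.6
finger_force: 0.0
```

```bash
cat >> h.py <<'E'
def plan(tx,ty,tz,yaw_deg,step=55.,start=None):
    "rows (m, deg) from the present pose to the target, straight, tool down"
    o=bot.get_obs(); p=np.array(o['tool_pos']); y=o['tcp_rot'][2]
    d=np.array([tx,ty,tz])-p; dy=(np.degrees(y)*-1+yaw_deg+180)%360-180
    n=max(1,int(np.ceil(np.linalg.norm(d)/step)),int(np.ceil(abs(dy)/10.)))
    print('t',round(o['time'],2),'at',p.round(1),'yaw',round(np.degrees(y),1),'delta',d.round(1),'turn',round(dy,1),'rows',n)
    rows=[]
    for i in range(n):
        c,s=np.cos(y),np.sin(y); v=d/n/1000
        rows.append([round(float(c*v[0]+s*v[1]),4),round(float(s*v[0]-c*v[1]),4),round(float(-v[2]),4)])
        y+=np.radians(dy)/n
    print(rows,'twist',round(-dy/n,2))
E
python3 - <<'E'
from h import *
for c in ("top","scene"):
    im=cv2.imread(f"pics/{c}0.png");p=bot.camera_params(c)
    for n,xy,L in [("gr",(589,327),36),("fan",(625,-42),34),("hs",(666,139),84),("bd",(463,78),92)]:
        u=proj(p,[*xy,12])[0]; g=im.max(2)
        r=int(L*.6*p['fx']/1000)+4
        m=np.zeros(g.shape,bool); x0,y0=map(int,u.round()); m[y0-r:y0+r+1,x0-r:x0+r+1]=True
        m&=g<95
        k,lab,st,ce=cv2.connectedComponentsWithStats(m.astype(np.uint8))
        i=1+np.argmax(st[1:,4])
        print(c,n,ce[i].round(1),back(p,ce[i],12)[0].round(1),rect(p,lab==i,12))
im=bot.capture("wrist");p=bot.camera_params("wrist");cv2.imwrite("pics/w1.png",im)
for n,z in [("grille",95),("fan",83),("heatsink",67),("board",21),("chassis",4),("nest_grille",4)]:
    for d in bot.masks_of("wrist",n)[:2]:
        print(n,round(d['confidence'],2),[round(x) for x in d['bbox']],rect(p,d['pixels'],z))
E
```

```text
top gr [209.3 193. ] [589.5 327.   12. ] [589.4 326.5  31.3  28.4  88.5]
top fan [339.1 177. ] [624.8 -41.5  12. ] [626.3 -42.5  31.3  31.   -1.6]
top hs [276.1 165.3] [663.2 135.8  12. ] [663.7 135.9  80.8  32.5   1.3]
top bd [299.  235.6] [462.5  76.7  12. ] [462.5  76.9  89.1  38.  -16.5]
scene gr [243.8 179.2] [590. 324.  12.] [589.5 323.3  25.5  25.  -48.1]
scene fan [375.8 250.7] [624.1 -44.7  12. ] [624.3 -44.7  28.8  26.8  -0.8]
scene hs [322. 201.] [661.8 133.3  12. ] [662.8 133.4  77.9  29.8  -0. ]
scene bd [284.  266.7] [460.6  74.1  12. ] [461.7  74.2  84.7  35.3 -16.1]
grille 0.84 [273, 118, 47, 48] [411.8 334.8  41.   41.   89.4]
fan 0.92 [274, 121, 54, 54] [412.2 334.7  50.2  49.5  80.1]
heatsink 0.93 [272, 119, 58, 81] [411.8 334.3  78.7  60.3  -9.6]
board 0.94 [271, 118, 52, 106] [362.2 342.9  62.5  14.6  80.1]
chassis 0.96 [273, 117, 76, 136] [411.8 334.9 159.8  86.4  -8.9]
chassis 0.27 [369, 207, 57, 57] [542.6 443.4  75.7  71.5  17.9]
nest_grille 0.84 [290, 249, 60, 44] [581.9 330.   79.7  68.6  80.1]
```

View pics/w1.png

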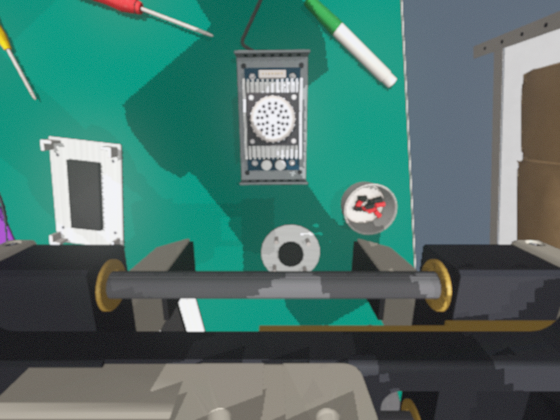

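The wrist view shows the stack centred at about (273,118), which back-projects to (412,335) at yaw −9.7°, with sizes that fit. The cup is at (370,208), clear of the stack, and the grille nest is at (291,252) with its pins. Next I move over the grille and zoom in on its nest's pins.

```bash
python3 - <<'E'
from h import *
im=cv2.imread("pics/w1.png");p=bot.camera_params("wrist")
cv2.imwrite("pics/w1c.png",cv2.resize(im[215:280,250:330],None,fx=7,fy=7,interpolation=cv2.INTER_CUBIC))
print(back(p,[[291,253]],12))
print(back(p,[[84,195]],12))
plan(412,334.8,105,170.3)
E
```

```text
[[585.34802625 331.68117032  12.        ]]
[[460.26050426  79.6798319   12.        ]]
t 3.52 at [487.8 323.  227. ] yaw 170.4 delta [ -75.8   11.8 -122. ] turn -0.1 rows 3
[[0.0256, -0.0003, 0.0407], [0.0256, -0.0003, 0.0407], [0.0256, -0.0004, 0.0407]] twist 0.03
```

View pics/w1c.png

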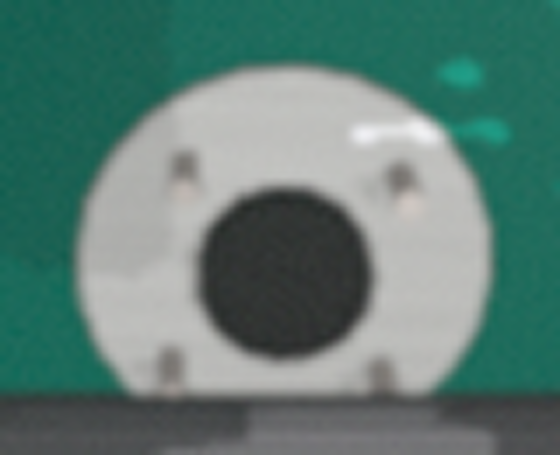

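The pins sit near the diagonals of the tool axes (within about 5°), so fingers can pass at the present yaw. The arm was still settling when that picture was taken, so I measure again now that it is still.

```bash
cat >> h.py <<'E'
def shot(name,cam="wrist"):
    p=bot.camera_params(cam);im=bot.capture(cam);cv2.imwrite(f"pics/{name}.png",im);return im,p
def pad(im,p,xy,r=30,z=12,thr=95):
    u=proj(p,[*xy,z])[0]; x0,y0=map(int,u.round()); m=np.zeros(im.shape[:2],bool)
    m[max(0,y0-r):y0+r+1,max(0,x0-r):x0+r+1]=True; m&=im.max(2)<thr
    k,lab,st,ce=cv2.connectedComponentsWithStats(m.astype(np.uint8)); i=1+np.argmax(st[1:,4])
    return ce[i].round(1),back(p,ce[i],z)[0].round(1),rect(p,lab==i,z)
E
python3 - <<'E'
from h import *
im,p=shot("w2")
print(bot.get_obs()['tool_pos'])
for n,z in [("grille",95),("fan",83),("heatsink",67),("chassis",4)]:
    for d in bot.masks_of("wrist",n)[:1]:
        print(n,round(d['confidence'],2),[round(x) for x in d['bbox']],rect(p,d['pixels'],z))
print(pad(im,p,(589,327),16)); print(pad(im,p,(462,77),45))
plan(412,334.8,105,170.3)
E
```

```text
[487.9906667  322.84669047 227.04802724]
grille 0.59 [270, 122, 41, 43] [414.2 333.3  40.6  39.8  80.4]
fan 0.72 [288, 251, 60, 42] [548.4 330.4  63.4  51.1  80.4]
heatsink 0.62 [272, 122, 63, 79] [414.3 333.5  78.7  61.6  -9.3]
chassis 0.66 [271, 122, 77, 138] [414.1 333.7 160.5  86.8  -9.3]
(array([288.1, 256.2]), array([589.4, 327. ,  12. ]), array([589.5, 327. ,  34.8,  32.4,   1. ]))
(array([ 83.9, 196.4]), array([462. ,  78.9,  12. ]), array([463.8,  78.5,  88.5,  39.6, -16.4]))
t 3.77 at [488.5 322.4 226.9] yaw 170.3 delta [ -76.5   12.4 -121.9] turn -0.0 rows 3
[[0.0258, -0.0002, 0.0406], [0.0258, -0.0002, 0.0406], [0.0258, -0.0002, 0.0406]] twist 0.01
```

Emit:
jog_arm(dp=[[0.025,0.0003,0.044],[0.025,0.0003,0.044],[0.025,0.0003,0.034],[0,0,0.0],[0,0,0]], twist=[0,0,0,0,0], jaw=0.075)

```text
time: 4.4
tool_pos: [416.7, 336.3, 106.2]
tcp_rot: [3.14, 0.003, 2.972]
contact_force: [-0.2, 0.0, -0.2]
grip_width: 75.1
finger_force: 0.0
```

```bash
python3 - <<'E'
from h import *
im,p=shot("w3")
d=bot.masks_of("wrist","grille")[:1]
for a in d: print(a['confidence'],a['bbox'],rect(p,a['pixels'],95))
plan(413.2,334,85,170.3)
E
```

```text
0.87 [268.6, 238.5, 68.1, 67.4] [411.5 334.   41.8  41.1  -9.7]
t 4.5 at [417.  336.2 106.4] yaw 170.3 delta [ -3.8  -2.2 -21.4] turn 0.0 rows 1
[[0.0034, -0.0028, 0.0214]] twist -0.05
```

View pics/w3.png

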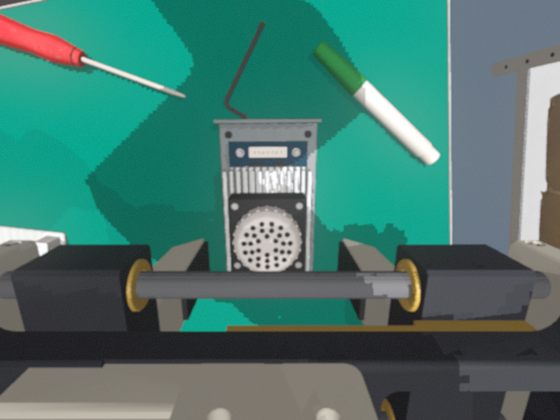

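The fingers straddle the grille, seen at (268,238), with the fan and fins below and nothing in the way. I lower and close.

Emit:
jog_arm(dp=[[0.004,-0.0028,0.0],[0,0,0.0212],[0,0,0]], twist=[0,0,0])

```text
time: 4.88
tool_pos: [410.0, 333.0, 83.0]
tcp_rot: [-3.14, -0.002, 2.972]
contact_force: [1.2, -0.0, -0.0]
grip_width: 75.4
finger_force: 0.0
```

Emit:
jog_arm(dp=[[0,0,0],[0,0,0],[0,0,0],[0,0,0]], twist=[0,0,0,0], jaw=0.03)

```text
time: 5.38
tool_pos: [410.7, 333.7, 83.8]
tcp_rot: [3.141, 0.0, 2.972]
contact_force: [-0.5, 0.4, 1.1]
grip_width: 40.8
finger_force: 30.0
```

Emit:
jog_arm(dp=[[0,0,-0.02],[0,0,-0.04],[-0.03,0,-0.02],[-0.05,0,0],[-0.05,0,0],[-0.03,0,0],[0,0,0]], twist=[0,0,0,0,0,5,0])

```text
time: 6.25
tool_pos: [569.8, 305.6, 162.7]
tcp_rot: [-3.141, -0.0, 2.883]
contact_force: [-0.7, -1.1, -0.9]
grip_width: 40.8
finger_force: 30.0
```

```bash
python3 - <<'E'
from h import *
o=bot.get_obs(); print(o['grip_width'],o['finger_force'],o['joint_positions'].round(2))
plan(588.7,327,60,165.3)
E
```

```text
40.84978613958023 30.000270511955023 [ 0.37  0.62  1.25 -0.    1.28 -0.94]
t 6.25 at [569.8 305.6 162.7] yaw 165.2 delta [  18.9   21.4 -102.7] turn 0.1 rows 2
[[-0.0064, 0.0127, 0.0514], [-0.0064, 0.0127, 0.0514]] twist -0.07
```

Emit:
jog_arm(dp=[[-0.006,0.012,0.05],[-0.006,0.012,0.05],[0,0,0],[0,0,0]], twist=[0,0,0,0])

```text
time: 6.75
tool_pos: [586.1, 327.3, 65.4]
tcp_rot: [3.14, 0.001, 2.886]
contact_force: [-0.0, 1.2, 0.3]
grip_width: 41.2
finger_force: 30.0
```

```bash
python3 - <<'E'
from h import *
print(bot.get_obs()['tool_pos'])
plan(588.7,327,18,165.3)
plan(588.7,327,18,165.3)
E
```

```text
[586.09196385 327.28084665  65.41112611]
t 6.75 at [586.1 327.3  65.4] yaw 165.4 delta [  2.6  -0.3 -47.4] turn -0.1 rows 1
[[-0.0026, 0.0004, 0.0474]] twist 0.05
t 6.75 at [586.1 327.3  65.4] yaw 165.4 delta [  2.6  -0.3 -47.4] turn -0.1 rows 1
[[-0.0026, 0.0004, 0.0474]] twist 0.05
```

Emit:
jog_arm(dp=[[-0.0025,0.0005,0.02],[0,0,0.014],[0,0,0.008],[0,0,0]], twist=[0,0,0,0])

```text
time: 7.25
tool_pos: [588.0, 326.4, 20.6]
tcp_rot: [-3.141, -0.001, 2.885]
contact_force: [0.5, 0.3, 1.1]
grip_width: 40.8
finger_force: 30.0
```

Emit:
jog_arm(dp=[[0,0,0.002],[0,0,0.0],[0,0,0]], twist=[0,0,0])

```text
time: 7.62
tool_pos: [588.7, 326.7, 19.9]
tcp_rot: [3.141, 0.0, 2.885]
contact_force: [-0.3, 0.4, 1.3]
grip_width: 40.8
finger_force: 30.0
```

Emit:
jog_arm(dp=[[0,0,0.002],[0,0,0.0],[0,0,0]], twist=[0,0,0])

```text
time: 8.0
tool_pos: [588.5, 326.6, 17.5]
tcp_rot: [3.142, -0.0, 2.885]
contact_force: [-0.7, 0.6, -0.0]
grip_width: 40.8
finger_force: 30.0
```

Release, opening to 60 mm only so the fingers stay within the plate, then rise.

Emit:
jog_arm(dp=[[0,0,0],[0,0,0],[0,0,-0.005],[0,0,-0.02],[0,0,-0.04],[0,0,-0.05],[0,0,-0.05],[0,0,0],[0,0,0]], twist=[0,0,0,0,0,0,0,0,0], jaw=0.062)

```text
time: 9.12
tool_pos: [588.3, 326.6, 183.2]
tcp_rot: [3.141, 0.0, 2.885]
contact_force: [-0.5, 0.3, -0.1]
grip_width: 62.4
finger_force: 0.0
```

```bash
python3 - <<'E'
from h import *
im,p=shot("top1","top")
for n,z in [("grille",28),("fan",83)]:
    for d in bot.masks_of("top",n)[:2]: print(n,round(d['confidence'],2),[round(x) for x in d['bbox']],rect(p,d['pixels'],z))
plan(490,320,200,170.3)
E
```

```text
t 9.28 at [587.9 326.3 181.2] yaw 165.3 delta [-97.9  -6.3  18.8] turn 5.0 rows 2
[[0.0465, -0.0155, -0.0094], [0.0472, -0.0134, -0.0094]] twist -2.51
```

Emit:
jog_arm(dp=[[0.0465,-0.0155,-0.015],[0.0472,-0.0134,-0.015],[0,0,0],[0,0,0]], twist=[-2.5,-2.5,0,0])

```text
time: 9.78
tool_pos: [491.0, 320.4, 212.1]
tcp_rot: [-3.141, 0.0, 2.972]
contact_force: [-0.3, -0.6, 0.1]
grip_width: 62.4
finger_force: 0.0
```

```bash
python3 - <<'E'
from h import *
im,p=shot("w4")
for n,z in [("grille",26),("fan",83),("heatsink",67)]:
    for d in bot.masks_of("wrist",n)[:2]: print(n,round(d['confidence'],2),[round(x) for x in d['bbox']],rect(p,d['pixels'],z))
plan(412,334,130,80.3)
E
```

```text
grille 0.74 [291, 258, 33, 26] [583.2 328.2  41.1  31.8  80.3]
grille 0.2 [291, 251, 62, 44] [570.7 330.1  76.2  56.9  80.3]
fan 0.92 [273, 120, 56, 58] [413.5 333.5  49.9  49.8  80.3]
heatsink 0.73 [272, 118, 60, 84] [414.  333.6  77.   59.6  -9.3]
t 9.97 at [491.4 320.1 211.6] yaw 170.2 delta [-79.4  13.9 -81.6] turn -89.9 rows 9
[[0.009, 0.0, 0.0091], [0.0088, -0.0015, 0.0091], [0.0084, -0.003, 0.0091], [0.0078, -0.0045, 0.0091], [0.0069, -0.0057, 0.0091], [0.0058, -0.0068, 0.0091], [0.0045, -0.0077, 0.0091], [0.0031, -0.0084, 0.0091], [0.0016, -0.0088, 0.0091]] twist 9.99
```

View pics/w4.png

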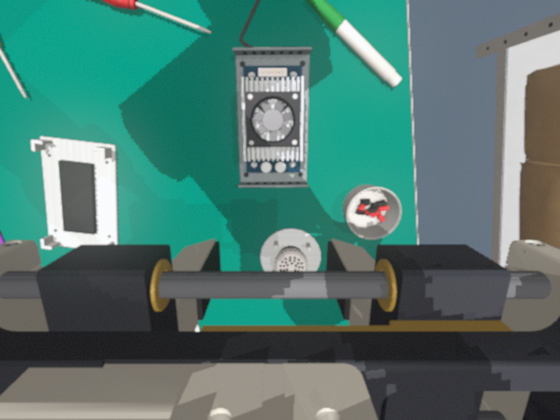

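The grille sits upright in the middle of its nest at (290,260) px, and the fan is still centred at (273,120). Next I turn 90° and go to the fan's x sides.

Emit:
jog_arm(dp=[[0.009,0.0,0.0091],[0.0088,-0.0015,0.0091],[0.0084,-0.003,0.0091],[0.0078,-0.0045,0.0091],[0.0069,-0.0057,0.0091],[0.0058,-0.0068,0.0091],[0.0045,-0.0077,0.0091],[0.0031,-0.0084,0.0091],[0.0016,-0.008,0.0091],[0,0,0]], twist=[10,10,10,10,10,10,10,10,10,0], jaw=0.075)

```text
time: 11.22
tool_pos: [411.8, 334.1, 129.7]
tcp_rot: [-3.14, 0.001, 1.403]
contact_force: [-0.3, -0.0, 0.1]
grip_width: 74.6
finger_force: 0.0
```

```bash
python3 - <<'E'
from h import *
im,p=shot("w5")
for d in bot.masks_of("wrist","fan")[:2]: print(round(d['confidence'],2),[round(x) for x in d['bbox']],rect(p,d['pixels'],83))
plan(413,333.7,85,80.3)
E
```

```text
0.77 [274, 228, 72, 71] [414.9 335.4  53.4  49.8  80.7]
t 11.32 at [412.8 334.3 130.6] yaw 80.5 delta [  0.2  -0.6 -45.6] turn -0.2 rows 1
[[-0.0006, 0.0003, 0.0456]] twist 0.18
```

Emit:
jog_arm(dp=[[0,0.0005,0.04],[0,0,0.02],[0,0,0.003],[0,0,0]], twist=[0,0,0,0])

```text
time: 11.82
tool_pos: [413.4, 334.5, 68.3]
tcp_rot: [3.141, -0.001, 1.402]
contact_force: [-0.1, 0.1, 0.3]
grip_width: 75.3
finger_force: 0.0
```

Emit:
jog_arm(dp=[[0,0,0],[0,0,0],[0,0,0],[0,0,0]], twist=[0,0,0,0], jaw=0.03)

```text
time: 12.32
tool_pos: [412.8, 334.4, 68.1]
tcp_rot: [3.141, -0.001, 1.402]
contact_force: [-0.4, 0.1, 3.2]
grip_width: 49.7
finger_force: 30.0
```

Emit:
jog_arm(dp=[[0,0,-0.01],[0,0,-0.03],[0,0,-0.04],[0,0,0],[0,0,0]], twist=[0,0,0,0,0])

```text
time: 12.95
tool_pos: [412.2, 334.0, 147.4]
tcp_rot: [-3.141, 0.0, 1.401]
contact_force: [-0.3, -0.8, -1.1]
grip_width: 50.1
finger_force: 30.0
```

```bash
python3 - <<'E'
from h import *
im,p=shot("w6")
for n,z in [("fan",100),("heatsink",67)]:
    for d in bot.masks_of("wrist",n)[:1]: print(n,round(d['confidence'],2),[round(x) for x in d['bbox']],rect(p,d['pixels'],z))
print(bot.get_obs()['grip_width'])
plan(624.8,-42,150,178.5,step=46)
E
```

```text
fan 0.87 [273, 262, 97, 100] [412.5 323.5  72.6  45.4 -10.4]
heatsink 0.63 [273, 213, 97, 75] [417.6 351.4  78.8  34.9 -11.1]
50.07093854838505
t 13.1 at [412.  333.8 146.5] yaw 80.3 delta [ 212.8 -375.8    3.5] turn 98.2 rows 10
[[-0.0335, 0.0273, -0.0003], [-0.0376, 0.0212, -0.0003], [-0.0407, 0.0145, -0.0003], [-0.0426, 0.0073, -0.0003], [-0.0432, -0.0, -0.0003], [-0.0426, -0.0074, -0.0003], [-0.0407, -0.0146, -0.0003], [-0.0376, -0.0213, -0.0003], [-0.0334, -0.0274, -0.0003], [-0.0282, -0.0327, -0.0003]] twist -9.82
```

Emit:
jog_arm(dp=[[-0.0335,0.0273,0],[-0.0376,0.0212,0],[-0.0407,0.0145,0],[-0.0426,0.0073,0],[-0.0432,0.0,0],[-0.0426,-0.0074,0],[-0.0407,-0.0146,0],[-0.0376,-0.0213,0],[-0.0334,-0.0274,0],[-0.0282,-0.0327,0]], twist=[-9.8,-9.8,-9.8,-9.8,-9.8,-9.8,-9.8,-9.8,-9.8,-9.8])

```text
time: 14.35
tool_pos: [624.9, -43.4, 146.4]
tcp_rot: [3.141, -0.002, 3.117]
contact_force: [0.1, -0.2, -1.3]
grip_width: 50.0
finger_force: 30.0
```

Emit:
jog_arm(dp=[[0,0,0],[0,0,0]], twist=[0,0])

```text
time: 14.6
tool_pos: [624.1, -41.8, 146.5]
tcp_rot: [3.141, -0.002, 3.11]
contact_force: [0.3, 0.4, -1.8]
grip_width: 50.2
finger_force: 30.0
```

```bash
python3 - <<'E'
from h import *
plan(624.8,-42,60,178.5)
im,p=shot("w7")
cv2.imwrite("pics/top2.png",bot.capture("top"))
for n,z in [("fan",150),("nest_fan",4)]:
    for d in bot.masks_of("wrist",n)[:3]: print(n,round(d['confidence'],2),[round(x) for x in d['bbox']],rect(p,d['pixels'],z))
E
```

```text
t 14.6 at [624.1 -41.8 146.5] yaw 178.2 delta [  0.7  -0.2 -86.5] turn 0.3 rows 2
[[-0.0004, -0.0001, 0.0432], [-0.0004, -0.0001, 0.0432]] twist -0.16
fan 0.77 [274, 265, 99, 99] [616.2 -41.3  53.6  33.   88.2]
fan 0.21 [270, 190, 72, 50] [585.7 -41.6  38.3  27.6  89.7]
nest_fan 0.9 [223, 61, 89, 96] [ 4.942e+02 -8.520e+01  7.910e+01  7.780e+01 -2.000e-01]
nest_fan 0.78 [150, 210, 92, 72] [ 639.  -173.5   84.7   75.5  -82.4]
nest_fan 0.74 [269, 191, 74, 53] [615.5 -43.5  74.7  54.1  90. ]
```

View pics/w7.png

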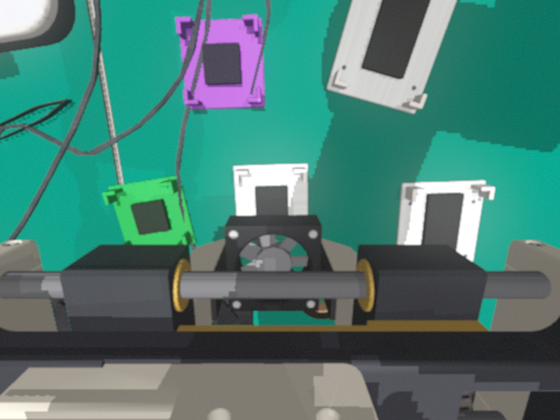

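The fan is held square above the white nest, whose pad front edge shows at (270,190). The green and purple decoys are well clear, so I lower it.

Emit:
jog_arm(dp=[[-0.001,-0.0008,0.043],[0,0,0.043],[0,0,0.025],[0,0,0.012],[0,0,0],[0,0,0]], twist=[0,0,0,0,0,0])

```text
time: 15.55
tool_pos: [626.7, -43.0, 26.0]
tcp_rot: [-3.141, 0.002, 3.112]
contact_force: [0.3, -0.9, -0.6]
grip_width: 49.7
finger_force: 30.0
```

```bash
python3 - <<'E'
from h import *
plan(625.2,-42.7,17,178.5)
E
```

```text
t 15.55 at [626.7 -43.   26. ] yaw 178.3 delta [-1.5  0.3 -9. ] turn 0.2 rows 1
[[0.0015, 0.0002, 0.009]] twist -0.2
```

Emit:
jog_arm(dp=[[0.001,0,0.004],[0,0,0.003],[0,0,0],[0,0,0]], twist=[0,0,0,0])

```text
time: 16.05
tool_pos: [624.9, -43.0, 17.7]
tcp_rot: [3.142, 0.0, 3.112]
contact_force: [0.9, -0.1, -0.0]
grip_width: 49.5
finger_force: 30.0
```

Emit:
jog_arm(dp=[[0,0,0],[0,0,0],[0,0,-0.005],[0,0,-0.02],[0,0,-0.04],[0,0,-0.05],[0,0,-0.05],[0,0,0],[0,0,0]], twist=[0,0,0,0,0,0,0,0,0], jaw=0.065)

```text
time: 17.18
tool_pos: [624.4, -42.9, 182.4]
tcp_rot: [3.141, -0.0, 3.112]
contact_force: [0.1, -0.2, -0.0]
grip_width: 65.1
finger_force: 0.0
```

```bash
python3 - <<'E'
from h import *
im,p=shot("w8")
for d in bot.masks_of("wrist","fan")[:3]: print(round(d['confidence'],2),[round(x) for x in d['bbox']],rect(p,d['pixels'],32))
print(pad(im,p,(663,136),45), pad(im,p,(462,77),60))
plan(413,334,150,170.3)
E
```

```text
0.81 [274, 198, 49, 54] [ 6.261e+02 -4.250e+01  5.420e+01  5.050e+01 -2.000e-01]
(array([426.7, 235.7]), array([682.5, 137.6,  12. ]), array([672.2, 142.2, 112.3,  96.6,  88.3])) (array([384.2,  38.6]), array([471.7,  72.4,  12. ]), array([471. ,  72.1,  77.8,  39.1, -16.6]))
t 17.27 at [623.9 -42.8 181.1] yaw 178.3 delta [-210.9  376.8  -31.1] turn -8.0 rows 8
[[0.0278, 0.0463, 0.0039], [0.0286, 0.0458, 0.0039], [0.0294, 0.0453, 0.0039], [0.0301, 0.0448, 0.0039], [0.0309, 0.0442, 0.0039], [0.0317, 0.0437, 0.0039], [0.0324, 0.0431, 0.0039], [0.0332, 0.0426, 0.0039]] twist 1.0
```

The fan lies centred on its nest, measured at (626.1,−42.5). Next is the heat sink.

Emit:
jog_arm(dp=[[0.0278,0.0463,0.0039],[0.0286,0.0458,0.0039],[0.0294,0.0453,0.0039],[0.0301,0.0448,0.0039],[0.0309,0.0442,0.0039],[0.0317,0.0437,0.0039],[0.0324,0.0431,0.0039],[0.0332,0.0426,0.0039],[0,0,0],[0,0,0]], twist=[1,1,1,1,1,1,1,1,0,0], jaw=0.085)

```text
time: 18.52
tool_pos: [413.6, 333.4, 150.5]
tcp_rot: [-3.14, -0.001, 2.973]
contact_force: [0.0, 0.5, 0.7]
grip_width: 84.9
finger_force: 0.0
```

```bash
python3 - <<'E'
from h import *
plan(413,333.8,105,170.3)
im,p=shot("w9")
for n,z in [("heatsink",67),("chassis",4)]:
    for d in bot.masks_of("wrist",n)[:1]: print(n,round(d['confidence'],2),[round(x) for x in d['bbox']],rect(p,d['pixels'],z))
E
```

```text
t 18.52 at [413.6 333.4 150.5] yaw 170.3 delta [ -0.6   0.4 -45.5] turn -0.0 rows 1
[[0.0006, 0.0003, 0.0455]] twist 0.04
heatsink 0.82 [272, 210, 73, 96] [411.9 333.8  82.2  59.6  -9.2]
chassis 0.73 [275, 197, 90, 152] [419.  333.3 160.2  87.3  -9. ]
```

View pics/w9.png

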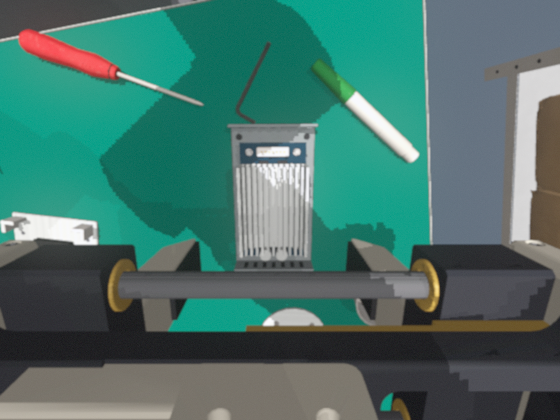

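The heat sink sits between the open fingers at (272,210), square with the tool. I lower straight down to a tip height of about 40 mm.

Emit:
jog_arm(dp=[[0.0005,0.0003,0.04],[0,0,0.04],[0,0,0.022],[0,0,0.006],[0,0,0],[0,0,0]], twist=[0,0,0,0,0,0])

```text
time: 19.42
tool_pos: [414.2, 334.4, 44.5]
tcp_rot: [3.14, 0.002, 2.972]
contact_force: [0.0, 0.0, 0.3]
grip_width: 85.1
finger_force: 0.0
```

Emit:
jog_arm(dp=[[0,0,0],[0,0,0],[0,0,0],[0,0,0]], twist=[0,0,0,0], jaw=0.04)

```text
time: 19.92
tool_pos: [413.3, 334.1, 43.7]
tcp_rot: [-3.141, 0.0, 2.972]
contact_force: [-0.6, -1.3, 3.3]
grip_width: 59.2
finger_force: 30.0
```

Emit:
jog_arm(dp=[[0,0,-0.005],[0,0,-0.015],[0,0,-0.03],[0,0,-0.04],[0,0,-0.02],[0,0,0],[0,0,0]], twist=[0,0,0,0,0,0,0])

```text
time: 20.8
tool_pos: [412.8, 333.9, 152.8]
tcp_rot: [-3.141, -0.001, 2.972]
contact_force: [-0.2, -0.8, -3.9]
grip_width: 59.5
finger_force: 30.0
```

```bash
python3 - <<'E'
from h import *
o=bot.get_obs();print(o['grip_width'],o['contact_force'])
im,p=shot("w10")
cv2.imwrite("pics/sc1.png",bot.capture("scene")[130:300,100:300])
for n,z in [("heatsink",67+110),("board",21)]:
    for d in bot.masks_of("wrist",n)[:1]: print(n,round(d['confidence'],2),[round(x) for x in d['bbox']],rect(p,d['pixels'],z))
for s in("top0",):
    m=cv2.imread("pics/top0.png");q=bot.camera_params("top")
    print(pad(m,q,(663,136),24))
plan(663.2,136,150,179.5)
E
```

```text
59.451961547601385 [-0.23380656 -0.77011474 -3.86152728]
heatsink 0.76 [275, 256, 128, 142] [390.1 338.4  59.6  43.5  80.3]
board 0.88 [273, 165, 68, 44] [377.3 339.7  64.5  40.9  80.3]
(array([276.1, 165.3]), array([663.2, 135.8,  12. ]), array([663.7, 135.9,  80.8,  32.5,   1.3]))
t 21.0 at [412.9 333.9 152.4] yaw 170.3 delta [ 250.3 -197.9   -2.4] turn 9.2 rows 6
[[-0.0467, -0.0255, 0.0004], [-0.046, -0.0267, 0.0004], [-0.0452, -0.0279, 0.0004], [-0.0445, -0.0291, 0.0004], [-0.0437, -0.0303, 0.0004], [-0.0429, -0.0315, 0.0004]] twist -1.54
```

View pics/w10.png

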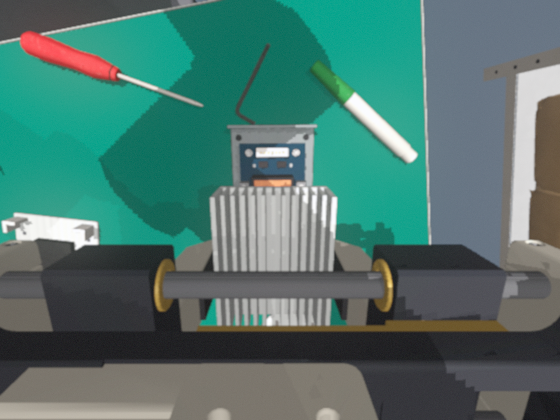

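The heat sink is lifted cleanly at (275,255), and the board with its module stays on the chassis at (272,165). On to its nest.

Emit:
jog_arm(dp=[[-0.0467,-0.0255,0],[-0.046,-0.0267,0],[-0.0452,-0.0279,0],[-0.0445,-0.0291,0],[-0.0437,-0.0303,0],[-0.0429,-0.0315,0],[0,0,0],[0,0,0]], twist=[-1.5,-1.5,-1.5,-1.5,-1.5,-1.5,0,0])

```text
time: 22.0
tool_pos: [662.7, 136.1, 152.2]
tcp_rot: [3.141, -0.002, 3.129]
contact_force: [0.0, 0.2, -2.9]
grip_width: 59.8
finger_force: 30.0
```

```bash
python3 - <<'E'
from h import *
im,p=shot("w11")
for n,z in [("nest_heatsink",4),("heatsink",175)]:
    for d in bot.masks_of("wrist",n)[:2]: print(n,round(d['confidence'],2),[round(x) for x in d['bbox']],rect(p,d['pixels'],z))
plan(663.2,136,60,179.5)
E
```

```text
nest_heatsink 0.6 [273, 168, 82, 38] [630.3 136.1  85.5  39.2  89.3]
nest_heatsink 0.31 [273, 254, 126, 141] [699.7 136.  135.4  97.3  89.3]
heatsink 0.58 [272, 254, 126, 141] [640.  136.5  59.9  43.6  89.8]
t 22.15 at [662.5 137.2 153.4] yaw 179.4 delta [  0.7  -1.2 -93.4] turn 0.1 rows 2
[[-0.0003, -0.0006, 0.0467], [-0.0003, -0.0006, 0.0467]] twist -0.06
```

View pics/w11.png

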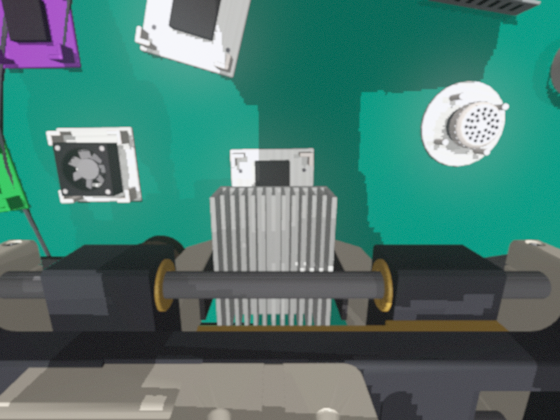

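The nest's front edge and pad show at (272,168), giving a centre of about (663.7,136.1). The fan and grille both sit in their nests, so I lower.

Emit:
jog_arm(dp=[[-0.0005,-0.0005,0.045],[0,0,0.045],[0,0,0.02],[0,0,0.01],[0,0,0],[0,0,0]], twist=[0,0,0,0,0,0])

```text
time: 22.9
tool_pos: [664.7, 135.8, 35.0]
tcp_rot: [3.141, 0.003, 3.13]
contact_force: [-0.1, -0.9, -3.2]
grip_width: 59.9
finger_force: 30.0
```

Emit:
jog_arm(dp=[[0,0,0.003],[0,0,0],[0,0,0]], twist=[0,0,0])

```text
time: 23.28
tool_pos: [664.0, 135.4, 30.6]
tcp_rot: [3.141, 0.0, 3.129]
contact_force: [-0.2, 1.0, -3.1]
grip_width: 59.7
finger_force: 30.0
```

Emit:
jog_arm(dp=[[0,0,0.004],[0,0,0.0025],[0,0,0],[0,0,0]], twist=[0,0,0,0])

```text
time: 23.78
tool_pos: [663.9, 135.5, 23.9]
tcp_rot: [3.142, -0.0, 3.129]
contact_force: [-0.6, -0.6, -3.0]
grip_width: 59.9
finger_force: 30.0
```

Emit:
jog_arm(dp=[[0,0,0.001],[0,0,0.0],[0,0,0]], twist=[0,0,0])

```text
time: 24.15
tool_pos: [664.0, 135.5, 23.0]
tcp_rot: [3.141, 0.0, 3.129]
contact_force: [-0.8, -0.7, -3.5]
grip_width: 60.0
finger_force: 30.0
```

Emit:
jog_arm(dp=[[0,0,0],[0,0,0],[0,0,-0.005],[0,0,-0.02],[0,0,-0.04],[0,0,-0.05],[0,0,-0.05],[0,0,0],[0,0,0]], twist=[0,0,0,0,0,0,0,0,0], jaw=0.075)

```text
time: 25.28
tool_pos: [663.7, 135.5, 188.6]
tcp_rot: [3.141, 0.001, 3.129]
contact_force: [0.0, 1.1, -1.0]
grip_width: 74.8
finger_force: 0.0
```

```bash
python3 - <<'E'
from h import *
im,p=shot("w12")
for n,z in [("heatsink",46),("fan",32),("grille",26)]:
    for d in bot.masks_of("wrist",n)[:1]: print(n,round(d['confidence'],2),[round(x) for x in d['bbox']],rect(p,d['pixels'],z))
plan(412.8,334,150,170.3)
E
```

```text
heatsink 0.71 [274, 196, 58, 77] [663.  135.7  82.4  60.2  -0.7]
fan 0.76 [110, 165, 63, 52] [627.  -37.5  60.8  51.6  87.6]
grille 0.61 [453, 123, 44, 41] [591.7 324.5  46.   41.1  89.3]
t 25.48 at [663.3 135.4 186.5] yaw 179.3 delta [-250.5  198.6  -36.5] turn -9.0 rows 6
[[0.0422, 0.0326, 0.0061], [0.043, 0.0315, 0.0061], [0.0438, 0.0303, 0.0061], [0.0446, 0.0292, 0.0061], [0.0453, 0.028, 0.0061], [0.046, 0.0268, 0.0061]] twist 1.5
```

The heat sink is in its nest at (663.0,135.7), yaw −0.7°. Back to the stack for the board.

Emit:
jog_arm(dp=[[0.0422,0.0326,0.006],[0.043,0.0315,0.006],[0.0438,0.0303,0.006],[0.0446,0.0292,0.006],[0.0453,0.028,0.006],[0.046,0.0268,0.006],[0,0,0],[0,0,0]], twist=[1.5,1.5,1.5,1.5,1.5,1.5,0,0], jaw=0.086)

```text
time: 26.48
tool_pos: [413.7, 334.0, 151.7]
tcp_rot: [-3.141, 0.0, 2.973]
contact_force: [-0.3, -0.4, 0.7]
grip_width: 86.0
finger_force: 0.0
```

```bash
python3 - <<'E'
from h import *
im,p=shot("w13")
for n,z in [("board",21),("chassis",4)]:
    for d in bot.masks_of("wrist",n)[:2]: print(n,round(d['confidence'],2),[round(x) for x in d['bbox']],rect(p,d['pixels'],z))
plan(412.8,334,12,170.3)
E
```

```text
board 0.89 [272, 202, 67, 119] [416.4 333.1 120.6  66.4  -9.2]
chassis 0.91 [273, 197, 90, 150] [418.9 332.  160.8  87.7  -9.1]
t 26.62 at [414.5 333.4 151.8] yaw 170.2 delta [  -1.7    0.6 -139.8] turn 0.1 rows 3
[[0.0006, 0.0001, 0.0466], [0.0006, 0.0001, 0.0466], [0.0006, 0.0001, 0.0466]] twist -0.03
```

View pics/w13.png

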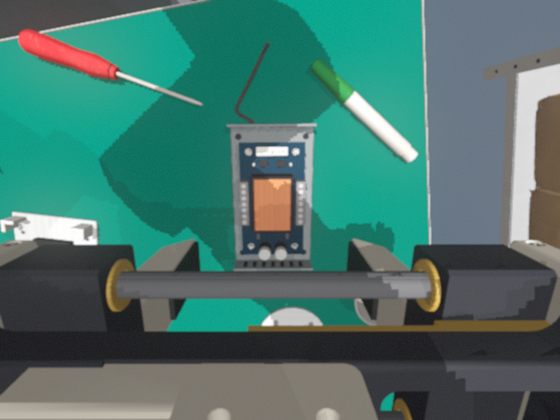

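The board sits on its stand-offs at (272,200), with the terminal strips at both sides around (243,200) and (302,200) between the open fingers. I lower to a tip height of about 13 mm.

Emit:
jog_arm(dp=[[0.001,0.0002,0.045],[0,0,0.045],[0,0,0.03],[0,0,0.01],[0,0,0.004],[0,0,0],[0,0,0]], twist=[0,0,0,0,0,0,0])

```text
time: 27.5
tool_pos: [413.2, 334.9, 19.0]
tcp_rot: [3.14, 0.002, 2.972]
contact_force: [0.3, -0.9, 0.1]
grip_width: 85.9
finger_force: 0.0
```

Emit:
jog_arm(dp=[[0,0,0.004],[0,0,0],[0,0,0]], twist=[0,0,0])

```text
time: 27.88
tool_pos: [412.4, 334.5, 14.0]
tcp_rot: [3.142, -0.0, 2.972]
contact_force: [-0.9, 0.4, 0.6]
grip_width: 86.2
finger_force: 0.0
```

Emit:
jog_arm(dp=[[0,0,0],[0,0,0],[0,0,0],[0,0,0]], twist=[0,0,0,0], jaw=0.05)

```text
time: 28.38
tool_pos: [412.5, 334.5, 14.0]
tcp_rot: [3.142, -0.0, 2.972]
contact_force: [-0.4, -0.1, -0.6]
grip_width: 63.8
finger_force: 30.0
```

Emit:
jog_arm(dp=[[0,0,-0.004],[0,0,-0.012],[0,0,-0.03],[0,0,-0.04],[0,0,-0.03],[0,0,0],[0,0,0]], twist=[0,0,0,0,0,0,0])

```text
time: 29.25
tool_pos: [412.0, 334.2, 129.4]
tcp_rot: [-3.141, -0.001, 2.972]
contact_force: [-0.8, -0.3, -2.4]
grip_width: 63.7
finger_force: 30.0
```

```bash
python3 - <<'E'
from h import *
o=bot.get_obs();print(o['grip_width'],o['contact_force'])
im,p=shot("w14")
for d in bot.masks_of("wrist","board")[:1]: print(round(d['confidence'],2),[round(x) for x in d['bbox']],rect(p,d['pixels'],o['tool_pos'][2]+7))
plan(462.7,77.7,130,163.6)
E
```

```text
63.72834721023877 [-0.79957258 -0.28534091 -2.35710156]
0.68 [274, 242, 123, 169] [387.5 338.8  69.   63.3  80.3]
t 29.35 at [411.8 334.  128.7] yaw 170.3 delta [  50.9 -256.3    1.3] turn -6.7 rows 5
[[-0.0187, -0.0488, -0.0003], [-0.0198, -0.0484, -0.0003], [-0.0209, -0.0479, -0.0003], [-0.0221, -0.0474, -0.0003], [-0.0232, -0.0469, -0.0003]] twist 1.34
```

Emit:
jog_arm(dp=[[-0.0187,-0.0488,0],[-0.0198,-0.0484,0],[-0.0209,-0.0479,0],[-0.0221,-0.0474,0],[-0.0232,-0.0469,0],[0,0,0],[0,0,0]], twist=[1.3,1.3,1.4,1.3,1.4,0,0])

```text
time: 30.22
tool_pos: [463.0, 78.3, 129.1]
tcp_rot: [-3.141, -0.002, 2.854]
contact_force: [0.1, -0.5, -1.3]
grip_width: 63.9
finger_force: 30.0
```

```bash
python3 - <<'E'
from h import *
im,p=shot("w15")
for n,z in [("nest_board",4),("board",136)]:
    for d in bot.masks_of("wrist",n)[:2]: print(n,round(d['confidence'],2),[round(x) for x in d['bbox']],rect(p,d['pixels'],z))
plan(462.7,77.7,60,163.6)
E
```

```text
nest_board 0.6 [270, 154, 99, 53] [407.8  93.1  90.3  26.5  73.6]
board 0.79 [273, 241, 126, 174] [439.4  85.9  69.1  63.4  73.6]
t 30.38 at [463.2  79.3 129.6] yaw 163.7 delta [ -0.5  -1.6 -69.6] turn -0.1 rows 2
[[0.0, -0.0008, 0.0348], [0.0, -0.0008, 0.0348]] twist 0.05
```

View pics/w15.png

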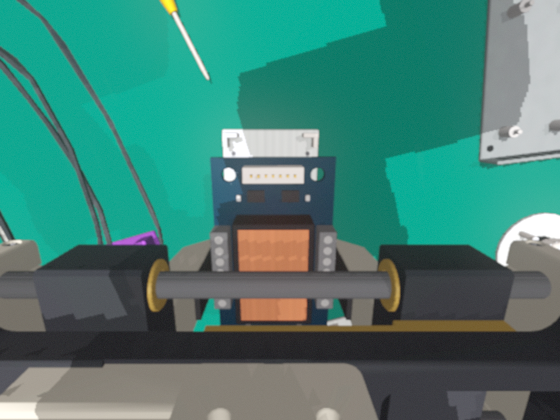

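The board is held level above its nest, whose front edge shows at (270,140), square with it and giving a centre of about (463,77). I lower.

Emit:
jog_arm(dp=[[0,-0.0015,0.04],[0,0,0.035],[0,0,0.02],[0,0,0.01],[0,0,0],[0,0,0],[0,0,0]], twist=[0,0,0,0,0,0,0])

```text
time: 31.25
tool_pos: [463.7, 76.8, 25.7]
tcp_rot: [3.141, 0.002, 2.855]
contact_force: [-0.1, 0.3, -1.1]
grip_width: 63.3
finger_force: 30.0
```

Emit:
jog_arm(dp=[[0,0,0.006],[0,0,0.005],[0,0,0.003],[0,0,0],[0,0,0]], twist=[0,0,0,0,0])

```text
time: 31.88
tool_pos: [463.2, 76.7, 10.9]
tcp_rot: [3.142, -0.0, 2.855]
contact_force: [0.0, -0.5, -1.6]
grip_width: 63.9
finger_force: 30.0
```

Emit:
jog_arm(dp=[[0,0,0.002],[0,0,0],[0,0,0]], twist=[0,0,0])

```text
time: 32.25
tool_pos: [463.2, 76.7, 8.9]
tcp_rot: [3.141, 0.0, 2.855]
contact_force: [-0.1, 0.1, -2.0]
grip_width: 63.8
finger_force: 30.0
```

Emit:
jog_arm(dp=[[0,0,0.0007],[0,0,0]], twist=[0,0])

```text
time: 32.5
tool_pos: [463.2, 76.7, 8.2]
tcp_rot: [3.142, -0.0, 2.855]
contact_force: [0.5, -0.1, -2.7]
grip_width: 63.5
finger_force: 30.0
```

Emit:
jog_arm(dp=[[0,0,0],[0,0,0],[0,0,-0.005],[0,0,-0.02],[0,0,-0.04],[0,0,-0.05],[0,0,-0.05],[0,0,-0.02],[0,0,0],[0,0,0]], twist=[0,0,0,0,0,0,0,0,0,0], jaw=0.08)

```text
time: 33.75
tool_pos: [462.4, 76.7, 192.3]
tcp_rot: [-3.141, -0.002, 2.855]
contact_force: [0.3, 0.6, -0.6]
grip_width: 80.2
finger_force: 0.0
```

```bash
python3 - <<'E'
from h import *
o=bot.get_obs();print(o['tool_pos'],o['finger_force'])
im,p=shot("w16")
for n,z in [("board",15),("nest_board",4)]:
    for d in bot.masks_of("wrist",n)[:1]: print(n,round(d['confidence'],2),[round(x) for x in d['bbox']],rect(p,d['pixels'],z))
s,q=shot("sc2","scene")
cv2.imwrite("pics/sc2c.png",cv2.resize(s[130:350,130:480],None,fx=2.25,fy=2.25,interpolation=cv2.INTER_CUBIC))
for n,z in [("grille",20),("fan",22),("heatsink",30),("cup",20)]:
    for d in bot.masks_of("scene",n)[:1]: print(n,round(d['confidence'],2),[round(x) for x in d['bbox']],rect(q,d['pixels'],z))
E
```

```text
[462.4359827   76.66247109 192.25366225] 0.0
board 0.55 [273, 193, 58, 106] [467.3  76.4 122.4  66.7 -17.8]
nest_board 0.69 [275, 189, 81, 120] [465.3  75.7 145.   89.4 -16.5]
grille 0.61 [246, 175, 15, 16] [593.9 330.2  51.   39.9  44.7]
fan 0.64 [378, 247, 29, 29] [628.2 -43.   64.6  54.9  -1.7]
heatsink 0.68 [332, 196, 28, 39] [692.3 112.5  66.3  26.   37.8]
cup 0.81 [198, 167, 23, 27] [537.1 435.7  95.6  58.2  50.1]
```

View pics/w16.png

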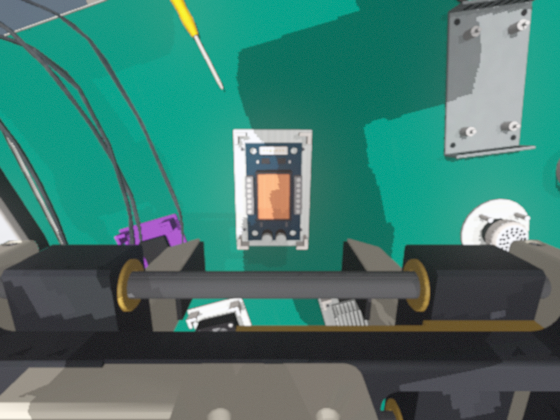

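View pics/sc2c.png

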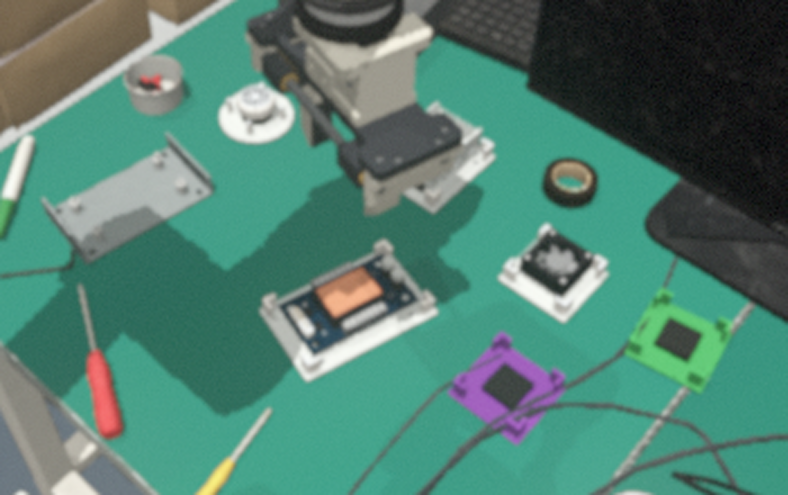

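All four parts sit flat in their nests: board at (273,193) in the wrist view, and fan and grille centred in the scene view. The bare plate and the cup are unmoved and the gripper is clear, so I hand in the job.

```bash
python3 -c "
from plant import bot
print(bot.close_job())"
```

```text
the job is handed in; nothing more can be done
None
```

The job is handed in: the pictures show the grille, fan, heat sink and board each lying flat in its own nest, with the cup and mounting plate unmoved. It took about 34 s of the 106 s allowed, and the hand-in returned no verdict.

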